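# Lock the phone stand into the shelf's T-slot rail

## Task

Mount the black phone stand on the aluminium rail: lift it from its plywood block, drop its T-foot into the narrow half of the slot, and slide it along the slot into the wide half until it presses lightly (a few newtons) against the steel stop block, which may be clamped anywhere there. Keeping that light pressure on the stop, turn the stand a quarter turn, either way, so that the foot locks across under the lips, then let go with the stand upright and its flange down on the rail. Be gentle: press on the stop with well under 20 N, never bang or force the stand into the rail, and leave the other things alone.

Things in the scene. Friction and masses are not known exactly. Their poses are not given: they have to be found in the camera images.
- stand: Black phone stand, 0.22 kg, 93 mm tall, parked upright. Origin: centre of the underside of its steel T-foot; z up its axis. Foot 28 mm long along x, 11.4 wide, 6 high, round ends (lowest 2 mm only 20 x 9), the same both ways round; then a round neck 9 mm across (z 6 to 13); a disc flange 44 mm across (z 13 to 18) (rubber-faced) that rests on rail or block; a phone ledge (z 30 to 41, x -4 to 24).
- backrest (a point): Point on the stand's axis, 68 mm above its origin, inside its flat upright backrest: 8 mm thick along the stand's x (the foot's long way), 64 mm wide along y, z 36 to 93 mm over the origin. Pinch it here across its thickness, from above.
- rail: Aluminium T-slot rail, fixed, 18 mm high. x runs along the slot towards its wide half; origin: under the slot's middle line; z up. Narrow half x -110 to -10 mm, 40 wide; wide half x -10 to 90, 52 wide. Slot mouth 14 mm wide, x -95 to 80, groove floor at z 3. Narrow half: straight groove walls, the foot fits lengthwise only and cannot turn. Seated, the flange is on the rail, stand origin at z = 5.
- end_stop: The stop end of the rail; same origin and axes as the rail. It carries a recessed dark steel stop block (12 mm long, filling the mouth at z 13 to 16.5), clamped elsewhere each time, NOT measured: the neck meets it with the stand's axis at x = 25.5 to 60.5 mm; find it by feel. The foot passes under it. In the wide half the foot can turn, under 5 mm thick lips (z 13 to 18), once past x = 6 mm.
- entry (a point): Point on the rail's top face (z = 18 mm) on the slot's middle line at rail x = -60 mm, in the narrow half: a good place to drop the foot in. Axes as the rail's.
- park: Plywood block, fixed, 85 x 85 x 16 mm, with a 34 mm hole through its middle in which the stand's foot hangs; the flange rests on its top, so that the stand's origin is 3 mm above the shelf. Origin: centre of its underside.
- bowl: Bystander: teal ceramic bowl, 130 mm across, empty. Origin at its underside.
- harmonica: Bystander: chrome tremolo harmonica, 150 mm. Origin at its underside.
- shaker: Bystander: pineapple-shaped wooden shaker, 105 mm tall, standing. Origin at its underside.
- capo: Bystander: steel capo with lever, about 100 mm. Origin at its underside.
- wax_tin: Bystander: flat round aluminium tin, 72 mm across. Origin at its underside.
- mug: Bystander: white mug, 90 mm tall. Origin at its underside.
- driver: Bystander: screwdriver with a wooden handle. Origin at its underside.
Not all that is in view belongs to the job. Of the things shaped like the stand, the black one is meant.

How it is judged:
By the outcome, as a careful person would: the job done as asked, in the order asked, and still so for the second after the job is handed in, with the robot touching nothing.
It also fails if it takes over 61 s, if anything falls off the work surface, if the arm or the gripper's body presses on something with over 40 N, if the wrist force passes 120 N, or if a joint passes its speed limit or range.

## Robot

A 7-joint arm with a two-finger parallel gripper is mounted at the origin on the work surface. World frame = base frame: x ahead of the robot, y to its left, z up, the work surface at z = 0. Lengths are in m, angles in rad, forces in N, time in s.
With the tool pointing down it reaches from about 0.425 to 0.825 m from the base axis. Payload 3.6 kg.
Tool frame: the origin (TCP) lies at the very end of the fingers, on their centre line; the grasp point (between the pads) lies 19 mm behind it; z points along the fingers, y is the line along which they close (so a half turn about z gives the same grasp; the last joint's range is limited). The gripper opens to 85 mm and grips with 20 to 120 N. Pads are 22 mm wide; open, the fingers measure 114 mm over their backs; the gripper's body (76 mm by 85 mm) begins 54 mm behind the grasp point. The pads swing forward as they close: fully open they stand 13 mm farther back than shut.
Start: joints at [-1.236, 0.615, -0.013, 1.423, 0.008, 1.103, -0.04], TCP at [0.23, 0.608, 0.231] pointing down, gripper open.
Joint ranges: [-3.12, 3.12], [-0.3, 2.06], [-1.34, 1.32], [0.26, 2.42], [-1.36, 4.5], [0.01, 1.98], [-2.84, 2.84]. Speed limits (rad/s): [2.79, 2.79, 3.14, 3.14, 3.14, 3.14, 3.14].

## Interface

Orientations are given as a unit quaternion [w, x, y, z].
In Python, from station import bot gives the robot as it stands. The module is installed in compiled form; this text tells all that it offers.
- The arm moves only by the shell command python3 -m crank 'ROWS' [FORCE]. ROWS is JSON, a list of rows, each an object of numbers: "x", "y", "z": the shift along the tool's x, y, z in m; "twist": the turn about the tool's z in degrees; "grip": the opening, from -1 (shut) to 1 (fully open). A call has 1 to 8 rows; each row is the pose to reach, as a shift and turn from the pose commanded when the call began, along the tool's axes at that moment; what a row does not reach only later rows make up. A row lasts 1/10 s, in which the tool goes at most 50 mm and 8.59 degrees, less where a joint would pass 70% of its speed; a pose out of reach is approached as far as the arm can. A call with a gripper value outside its range is refused whole. The fingers move at their own pace and stop on an object; FORCE is the grip in N (left out, the last holds). Time passes only in rows, so rows that repeat a pose let the fingers close. It gives the time, the measured TCP pose, the force, the opening and the grip force at its end, in the units of the state.
- bot.get_obs(): the state, without advancing time (a new reading comes with each control period).
- bot.camera(name): name is "scene" or "top"; returns a dict with "frame" (480x640x3 uint8, red, green, blue), "fovy" (degrees; the focal length in pixels is half the picture's height over the tangent of half this angle, whatever the lens; pixels are square), "cx", "cy" (the principal point, pixels), "position" and "rotation" of the camera in the world. Camera axes: x right, y down, z forward; pixel columns grow to the right and rows downward; lengths in m; the calibration is good to about 2 mm. A picture is of the moment at which its call begins. There is no depth.
- bot.hand_in(): hands the job in; it is judged then, once.
The state is a dict: "t": time; "joints": joint angles; "qd": joint speeds; "effort": joint torques, N m; "ee_pos": TCP position; "tool_rot": TCP orientation; "wrist_force": force on the tool from outside, world axes, zero at the start; "ft_torque": the same for the moment, N m; "gripper_width": opening from 0.0 (shut) to 1.0 (fully open); "grip_force": force on a finger pad.
Only numpy, scipy, OpenCV 4.12 (cv2) and the standard library are available. Lean on these libraries where they do the work, as an engineer would, in place of code of your own. Each camera call takes 0.05 s, during which the arm holds its last target. There are 200 camera calls.

## Working session

There is one attempt and no reset: what is moved stays moved. The work goes in short steps, Python scripts to look and compute and a shell command to move; the robot and the scene stay as the last step left them, time stands still between calls to the robot, and variables do not carry over. Pictures are saved under pics/ and viewed, at most 10 in all, crops included, and the job is handed in when it is done.

```bash
mkdir -p pics; cat > h.py <<'E'
import numpy as np, cv2
from station import bot
def cam(n):
    c=bot.camera(n); c['R']=np.array(c['rotation']); c['p']=np.array(c['position'])
    if c['R'].shape!=(3,3):
        from scipy.spatial.transform import Rotation as Ro
        c['R']=Ro.from_quat(np.roll(c['R'],-1)).as_matrix()
    c['f']=240/np.tan(np.radians(c['fovy'])/2); return c
def ray(c,u,v): return c['R']@np.array([(u-c['cx'])/c['f'],(v-c['cy'])/c['f'],1])
def onz(c,u,v,z):
    d=ray(c,u,v); return c['p']+d*(z-c['p'][2])/d[2]
def proj(c,P):
    q=c['R'].T@(np.array(P)-c['p']); return q[:2]/q[2]*c['f']+[c['cx'],c['cy']]
def save(c,n,box=None,s=1):
    im=cv2.cvtColor(c['frame'],cv2.COLOR_RGB2BGR)
    if box: im=im[box[1]:box[3],box[0]:box[2]]
    cv2.imwrite('pics/'+n+'.png',cv2.resize(im,None,fx=s,fy=s,interpolation=cv2.INTER_CUBIC))
E
python3 - <<'E'
from h import *
for n in ('top','scene'):
    c=cam(n); save(c,n+'0'); print(n,c['p'],c['R'],c['f'],c['cx'],c['cy']); np.save(n+'0.npy',c,allow_pickle=True)
o=bot.get_obs(); print(o)
E
```

```text
top [0.42785046 0.04694827 1.08806088] [[ 0.0244848  -0.98900959  0.1458099 ]
 [-0.99963439 -0.02589492 -0.00778052]
 [ 0.01147074 -0.14556608 -0.98928203]] 440.20935658491123 323.7387245643179 245.27766551452746
scene [ 1.34202936 -0.16022143  1.19766909] [[ 0.24670572  0.7899339  -0.56137396]
 [ 0.96905018 -0.19580832  0.15033578]
 [ 0.00883363 -0.58108823 -0.81379262]] 610.6947965830689 323.3893981095133 236.60805542512824
{'t': 0.1, 'joints': array([-1.2355149 ,  0.61581448, -0.01261544,  1.42478435,  0.00813237,
        1.10341899, -0.04044107]), 'qd': array([-0.00141593, -0.00103641, -0.00068486, -0.00449008,  0.00168434,
        0.00052376,  0.00061754]), 'effort': array([ 1.55623391e-03, -4.70382357e+01,  2.60238536e-01, -1.71572006e+01,
        1.00284861e-02,  5.87810340e-03, -1.59181792e-05]), 'ee_pos': array([0.22980795, 0.60725788, 0.23024408]), 'tool_rot': array([-1.83673619e-04,  1.79886770e-01,  9.83686607e-01, -1.17291796e-03]), 'wrist_force': array([ 0.35378212, -0.10962344, -0.6021538 ]), 'ft_torque': array([ 0.04319826, -0.00093391,  0.00775306]), 'grip_force': 0.0, 'gripper_width': 0.9977817318299496}
```

View pics/top0.png

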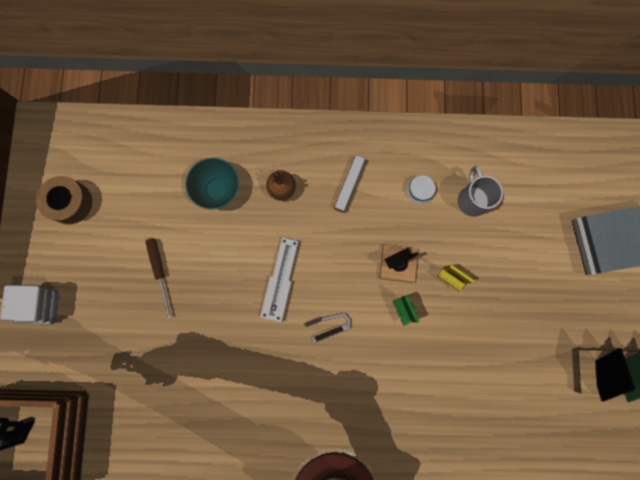

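View pics/scene0.png

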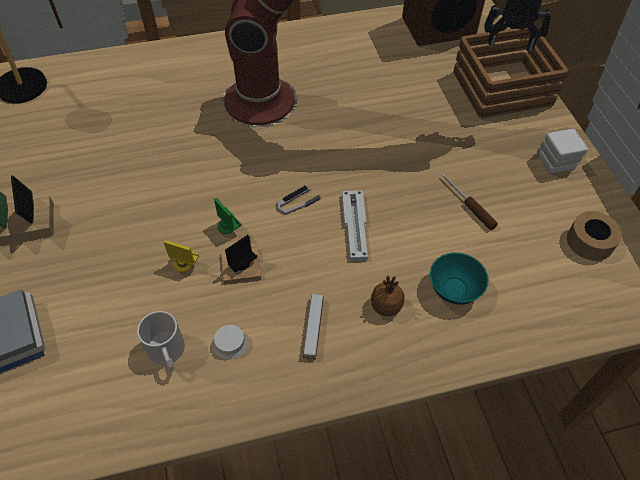

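The scene has these stand-like things (top-view pixels): black on plywood (400,262), yellow (456,277), green (406,310), and a black panel shape at far right (615,375). The rail is at (281,280), with its wide half apparently at the lower end. I'll check these in one close mosaic.

```bash
python3 - <<'E'
from h import *
T=np.load('top0.npy',allow_pickle=True).item();S=np.load('scene0.npy',allow_pickle=True).item()
def crop(c,u,v,w,h,s): return cv2.resize(cv2.cvtColor(c['frame'],cv2.COLOR_RGB2BGR)[v:v+h,u:u+w],(w*s,h*s),interpolation=cv2.INTER_CUBIC)
a=crop(T,370,235,66,50,6); b=crop(S,205,225,66,50,6)
r=crop(T,245,230,66,100,3); r2=crop(S,325,180,66,100,3); d=crop(S,0,165,66,100,3);e=crop(T,574,330,66,100,3)
m=np.vstack([np.hstack([a,b]),np.hstack([r,r2,d,e])]); print(m.shape)
cv2.imwrite('pics/mosaic.png',m)
E
```

```text
(600, 792, 3)
```

View pics/mosaic.png

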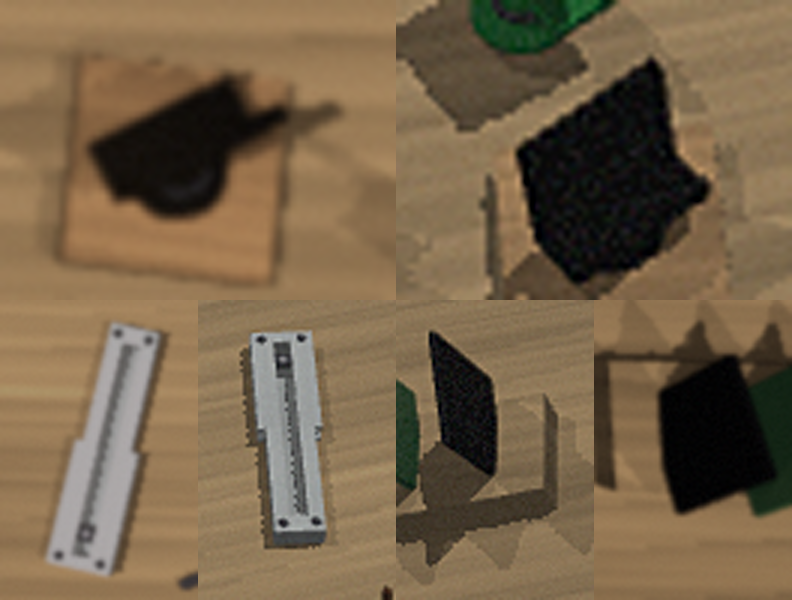

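The crop confirms it: the real black stand is on the small plywood block, top (398,263) and scene (240,255). The far-right black panel is part of another, bigger object. The rail's wide half and dark stop lie at the robot end, near top (273,309). Next I'll measure.

```bash
python3 - <<'E'
from h import *
T=np.load('top0.npy',allow_pickle=True).item();S=np.load('scene0.npy',allow_pickle=True).item()
def poly(c,mask,box,eps):
    m=np.zeros_like(mask); x0,y0,x1,y1=box; m[y0:y1,x0:x1]=mask[y0:y1,x0:x1]
    cs,_=cv2.findContours(m,cv2.RETR_EXTERNAL,cv2.CHAIN_APPROX_NONE); k=max(cs,key=cv2.contourArea)
    return k,cv2.approxPolyDP(k,eps,True)[:,0]
for n,c,bs,br in(('T',T,(370,235,436,285),(245,230,311,330)),('S',S,(205,225,271,285),(325,180,391,280))):
    hsv=cv2.cvtColor(c['frame'],cv2.COLOR_RGB2HSV)
    k,p=poly(c,((hsv[...,2]<45)*255).astype(np.uint8),bs,1.5); print(n,'stand',p.tolist())
    m=((hsv[...,1]<45)&(hsv[...,2]>110)).astype(np.uint8)*255
    m=cv2.morphologyEx(m,cv2.MORPH_CLOSE,np.ones((5,5)))
    k,p=poly(c,m,br,2.0); print(n,'rail',p.tolist())
    W=np.array([onz(c,u,v,.018)[:2] for u,v in k[:,0]],np.float32)
    (ce,sz,an)=cv2.minAreaRect(W*1000); print('rail rect mm',ce,sz,an)
    bx=cv2.boxPoints((ce,sz,an)); print(bx.round(1).tolist())
    # plywood block
    h=hsv[bs[1]:bs[3],bs[0]:bs[2]]
    if n=='T':
        for v in range(240,285,8): print(v,[tuple(int(t) for t in c['frame'][v,u]) for u in range(368,428,6)])
E
```

```text
T stand [[417, 254], [411, 254], [406, 249], [387, 258], [386, 261], [390, 267], [400, 270], [406, 266], [408, 259]]
T rail [[282, 238], [261, 312], [262, 317], [279, 321], [283, 315], [290, 286], [289, 275], [297, 241]]
rail rect mm (501.42205810546875, 141.40106201171875) (53.80607986450195, 200.1311798095703) 78.35980987548828
[[398.0, 135.1999969482422], [594.0, 94.9000015258789], [604.9000244140625, 147.60000610351562], [408.79998779296875, 187.89999389648438]]
240 [(156, 124, 87), (156, 125, 88), (154, 124, 88), (151, 120, 84), (151, 121, 85), (155, 123, 87), (154, 124, 86), (155, 125, 88), (155, 123, 86), (147, 119, 82)]
248 [(160, 129, 91), (159, 128, 90), (139, 111, 78), (143, 104, 69), (130, 96, 64), (127, 94, 62), (120, 89, 59), (86, 64, 42), (151, 113, 77), (161, 128, 90)]
256 [(134, 107, 75), (132, 105, 74), (127, 101, 69), (127, 95, 61), (23, 18, 12), (18, 14, 11), (15, 10, 9), (13, 10, 6), (74, 55, 36), (115, 91, 63)]
264 [(150, 120, 83), (150, 120, 83), (112, 88, 61), (103, 75, 49), (19, 16, 11), (17, 14, 10), (30, 27, 27), (154, 115, 76), (119, 89, 59), (152, 123, 86)]
272 [(151, 120, 84), (152, 122, 85), (113, 85, 57), (157, 116, 78), (158, 118, 79), (156, 115, 76), (167, 124, 82), (165, 122, 82), (119, 93, 64), (156, 124, 88)]
280 [(156, 126, 88), (155, 125, 87), (153, 123, 85), (148, 117, 82), (123, 96, 65), (129, 98, 66), (141, 105, 69), (161, 119, 80), (133, 106, 73), (148, 118, 83)]
S stand [[247, 235], [225, 250], [228, 264], [235, 272], [245, 269], [256, 257], [250, 250], [249, 237]]
S rail [[342, 191], [350, 256], [367, 256], [362, 190]]
rail rect mm (504.4858703613281, 143.340087890625) (52.222232818603516, 200.28163146972656) 79.11592102050781
[[401.20001220703125, 136.60000610351562], [597.9000244140625, 98.80000305175781], [607.7999877929688, 150.10000610351562], [411.1000061035156, 187.89999389648438]]
```

```bash
python3 - <<'E'
from h import *
T=np.load('top0.npy',allow_pickle=True).item();S=np.load('scene0.npy',allow_pickle=True).item()
A=onz(S,247,235,.096);B=onz(S,225,250,.096);print('scene top corners',A,B,np.linalg.norm(A-B)); print('->top',proj(T,A),proj(T,B))
d=(A-B)/np.linalg.norm(A-B); n=np.array([-d[1],d[0],0]); M=(A+B)/2; print('ang',np.degrees(np.arctan2(d[1],d[0])),n)
pc=np.mean([onz(T,u,v,.016) for u,v in((383.7,243.7),(419,250),(415.3,282),(380,278.7))],0);print('block ctr',pc)
for s in(1,-1):
    n_=n*s if (n*s)[0]>0 else n*s
    ax=M+4e-3*(n if n[0]>0 else -n); ax[2]=0
    print('axis',ax)
    for nm,z,x,y in(('bt',.096,.004,.032),('bt',.096,-.004,.032),('bt',.096,-.004,-.032),('bt',.096,.004,-.032),('ledge',.044,.024,0),('flange',.021,0,0),('base',0.003,0,0)):
        P=ax+s*n*x+d*y+[0,0,z]; print(s,nm,proj(T,P).round(1),proj(S,P).round(1))
P=onz(T,387,258,.096);Q=onz(T,406,249,.096);print(P,Q)
big=lambda c,b,s:cv2.resize(cv2.cvtColor(c['frame'],cv2.COLOR_RGB2BGR)[b[1]:b[3],b[0]:b[2]],None,fx=s,fy=s,interpolation=cv2.INTER_NEAREST)
g=np.hstack([big(T,(376,240,424,285),8),big(S,(216,228,264,273),8)]).astype(float)/255
cv2.imwrite('pics/g.png',(g**.45*255).astype(np.uint8))
E
```

```text
scene top corners [ 0.537059   -0.12007986  0.096     ] [ 0.56523607 -0.17363686  0.096     ] 0.06051693775035805
->top [393.50094048 263.23041904] [416.98204546 251.52936789]
ang 117.74946705859152 [-0.88499197 -0.46560629  0.        ]
block ctr [ 0.54556852 -0.14829167  0.016     ]
axis [ 0.5546875  -0.14499594  0.        ]
1 bt [392.8 263.6] [247.6 234.6]
1 bt [391.2 260.4] [249.9 236.8]
1 bt [416.  248.1] [226.6 252.7]
1 bt [417.7 251.2] [224.4 250.4]
1 ledge [404.9 267.4] [233.2 250.1]
1 flange [398.5 259.5] [240.7 262.2]
1 base [397.2 260.4] [241.5 266.5]
axis [ 0.5546875  -0.14499594  0.        ]
-1 bt [391.2 260.4] [249.9 236.8]
-1 bt [392.8 263.6] [247.6 234.6]
-1 bt [417.7 251.2] [224.4 250.4]
-1 bt [416.  248.1] [226.6 252.7]
-1 ledge [395.6 249.5] [246.2 263.3]
-1 flange [398.5 259.5] [240.7 262.2]
-1 base [397.2 260.4] [241.5 266.5]
[ 0.54862281 -0.10526913  0.096     ] [ 0.57040334 -0.14857898  0.096     ]
```

View pics/g.png

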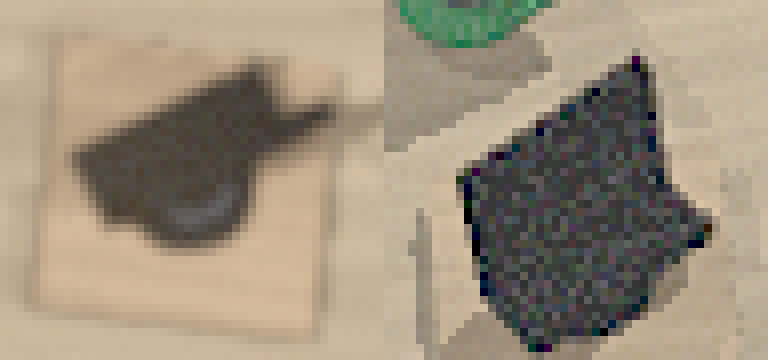

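The view shows the ledge on the far side, with its edge from (385,260) to (408,248), and the flange centred near (399,261.5). The backrest lies at about 117°. Scene and top views put the axis near (0.551, -0.1455), with a 2–3 mm offset between the cameras. That agrees with the block centre, so I'll move.

```bash
cat >> h.py <<'E'
from scipy.spatial.transform import Rotation as Ro
def go(x,y,z,yaw):
    o=bot.get_obs(); R=Ro.from_quat(np.roll(o['tool_rot'],-1)).as_matrix(); p=o['ee_pos']
    s=R.T@(np.array([x,y,z])-p); cy=np.degrees(np.arctan2(R[1,1],R[0,1]))
    tw=(cy-yaw+180)%360-180
    print('t',round(o['t'],2),'pos',p.round(4),'yawY',round(cy,2),'tilt',R[:,2].round(3),'-> x%.4f y%.4f z%.4f twist%.2f'%(*s,tw),'alt twist %.1f'%((tw+270)%180-90),'F',o['wrist_force'].round(1),'g',round(o['gripper_width'],3),round(o['grip_force'],1),'j7',round(o['joints'][6],2))
E
python3 -m crank '[{"x":-0.567,"y":-0.591,"z":0.06,"twist":42,"grip":1},{"x":-0.567,"y":-0.591,"z":0.04,"twist":42,"grip":1},{"x":-0.567,"y":-0.591,"z":0.04,"twist":42,"grip":1},{"x":-0.567,"y":-0.591,"z":0.04,"twist":42,"grip":1},{"x":-0.567,"y":-0.591,"z":0.04,"twist":42,"grip":1},{"x":-0.567,"y":-0.591,"z":0.04,"twist":42,"grip":1},{"x":-0.567,"y":-0.591,"z":0.04,"twist":42,"grip":1},{"x":-0.567,"y":-0.591,"z":0.04,"twist":42,"grip":1}]' 40
python3 -c "from h import *;go(.551,-.1455,.17,27)"
```

```text
t: 0.9
ee_pos: [0.3869, 0.2385, 0.2109]
tool_rot: [-0.0, 0.52, 0.854, -0.0]
wrist_force: [0.9, -0.9, -1.4]
gripper_width: 1.003
grip_force: 0.0
t 0.9 pos [0.3869 0.2385 0.2109] yawY 27.31 tilt [-0. -0. -1.] -> x-0.4165 y-0.0303 z0.0410 twist0.31 alt twist 0.3 F [ 0.9 -0.9 -1.4] g 1.003 0.0 j7 -0.01
```

```bash
python3 -m crank '[{"x":-0.4,"y":-0.03,"z":0.03},{"x":-0.4,"y":-0.03,"z":0.03},{"x":-0.4,"y":-0.03,"z":0.03},{"x":-0.4,"y":-0.03,"z":0.03},{"x":-0.4,"y":-0.03,"z":0.03},{"x":-0.4,"y":-0.03,"z":0.03},{"x":-0.4,"y":-0.03,"z":0.03},{"x":-0.4,"y":-0.03,"z":0.03}]' >/dev/null
python3 -m crank '[{},{},{}]' >/dev/null
python3 -c "
from h import *
go(.551,-.1455,.17,27)
c=cam('top');save(c,'t1',(340,200,460,290),5)"
```

```text
t 0.9 pos [0.3869 0.2385 0.2109] yawY 27.31 tilt [-0. -0. -1.] -> x-0.4165 y-0.0303 z0.0410 twist0.31 alt twist 0.3 F [ 0.9 -0.9 -1.4] g 1.003 0.0 j7 -0.01validation failed for argument at $[0]...
validation failed for argument at $[0]...
```

View pics/t1.png

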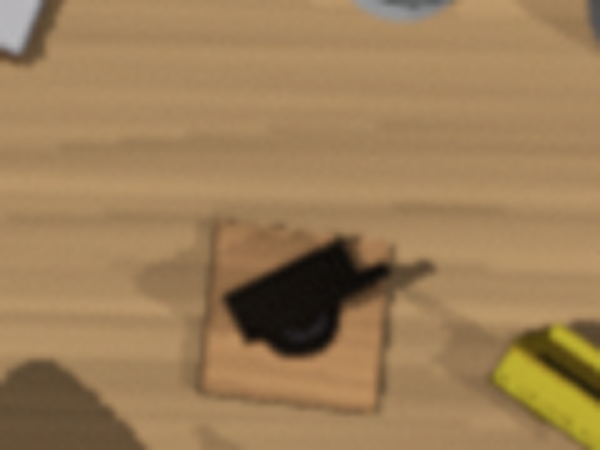

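The moves were refused because every row needs all five keys. The picture shows the arm out of view and the stand unchanged, with its flange near (399,262).

```bash
python3 -m crank '[{"x":-0.4,"y":-0.03,"z":0.03,"twist":0,"grip":1},{"x":-0.4,"y":-0.03,"z":0.03,"twist":0,"grip":1},{"x":-0.4,"y":-0.03,"z":0.03,"twist":0,"grip":1},{"x":-0.4,"y":-0.03,"z":0.03,"twist":0,"grip":1},{"x":-0.4,"y":-0.03,"z":0.03,"twist":0,"grip":1},{"x":-0.4,"y":-0.03,"z":0.03,"twist":0,"grip":1},{"x":-0.4,"y":-0.03,"z":0.03,"twist":0,"grip":1},{"x":-0.4,"y":-0.03,"z":0.03,"twist":0,"grip":1}]'
python3 -m crank '[{"x":0,"y":0,"z":0,"twist":0,"grip":1},{"x":0,"y":0,"z":0,"twist":0,"grip":1},{"x":0,"y":0,"z":0,"twist":0,"grip":1}]' >/dev/null
python3 -c "
from h import *
go(.551,-.1455,.17,27)"
```

```text
t: 1.75
ee_pos: [0.5429, -0.1283, 0.1808]
tool_rot: [-0.0, 0.52, 0.854, 0.0]
wrist_force: [0.9, 0.8, 0.7]
gripper_width: 0.999
grip_force: 0.0
t 2.05 pos [ 0.542  -0.1248  0.1808] yawY 27.39 tilt [-0.001  0.002 -1.   ] -> x-0.0225 y-0.0016 z0.0108 twist0.39 alt twist 0.4 F [-0.2  0.1 -0.4] g 0.998 0.0 j7 0.83
```

```bash
python3 -m crank '[{"x":-0.0225,"y":-0.002,"z":0.04,"twist":0,"grip":1},{"x":-0.0225,"y":-0.002,"z":0.07,"twist":0,"grip":1},{"x":-0.0225,"y":-0.002,"z":0.1,"twist":0,"grip":1},{"x":-0.0225,"y":-0.002,"z":0.12,"twist":0,"grip":1},{"x":-0.0225,"y":-0.002,"z":0.129,"twist":0,"grip":1},{"x":-0.0225,"y":-0.002,"z":0.129,"twist":0,"grip":0.2},{"x":-0.0225,"y":-0.002,"z":0.129,"twist":0,"grip":-0.4},{"x":-0.0225,"y":-0.002,"z":0.129,"twist":0,"grip":-0.6}]' 25
python3 -m crank '[{"x":0,"y":0,"z":0,"twist":0,"grip":-0.8},{"x":0,"y":0,"z":0,"twist":0,"grip":-0.8},{"x":0,"y":0,"z":0,"twist":0,"grip":-0.9},{"x":0,"y":0,"z":0,"twist":0,"grip":-1},{"x":0,"y":0,"z":0,"twist":0,"grip":-1},{"x":0,"y":0,"z":0,"twist":0,"grip":-1}]'
python3 -c "
from h import *
go(.551,-.1455,.052,27)"
```

```text
t: 2.85
ee_pos: [0.552, -0.1476, 0.0537]
tool_rot: [0.001, 0.52, 0.854, 0.0]
wrist_force: [0.1, -0.1, -0.5]
gripper_width: 0.513
grip_force: 0.0
t: 3.45
ee_pos: [0.551, -0.148, 0.0527]
tool_rot: [0.0, 0.521, 0.854, -0.0]
wrist_force: [-0.3, -0.3, 4.4]
gripper_width: 0.091
grip_force: 31.2
t 3.45 pos [ 0.551  -0.148   0.0527] yawY 27.26 tilt [ 0. -0. -1.] -> x0.0022 y0.0012 z0.0007 twist0.26 alt twist 0.3 F [-0.3 -0.3  4.4] g 0.091 31.2 j7 0.92
```

```bash
python3 -m crank '[{"x":0,"y":0,"z":0,"twist":0,"grip":-1},{"x":0,"y":0,"z":0,"twist":0,"grip":-1},{"x":0,"y":0,"z":-0.005,"twist":0,"grip":-1},{"x":0,"y":0,"z":-0.015,"twist":0,"grip":-1},{"x":0,"y":0,"z":-0.04,"twist":0,"grip":-1},{"x":0,"y":0,"z":-0.07,"twist":0,"grip":-1},{"x":0,"y":0,"z":-0.1,"twist":0,"grip":-1},{"x":0,"y":0,"z":-0.1,"twist":0,"grip":-1}]' 60
python3 -c "
from h import *
go(.552,.132,.15,-11.8)"
```

```text
t: 4.25
ee_pos: [0.5539, -0.1485, 0.1566]
tool_rot: [0.005, 0.52, 0.854, 0.001]
wrist_force: [-0.1, 0.5, -1.6]
gripper_width: 0.086
grip_force: 58.9
t 4.25 pos [ 0.5539 -0.1485  0.1566] yawY 27.29 tilt [ 0.009 -0.002 -1.   ] -> x0.2503 y0.1268 z0.0060 twist39.09 alt twist 39.1 F [-0.1  0.5 -1.6] g 0.086 58.9 j7 0.88
```

```bash
python3 -m crank '[{"x":0.03,"y":0.015,"z":0,"twist":6,"grip":-1},{"x":0.07,"y":0.035,"z":0,"twist":12,"grip":-1},{"x":0.11,"y":0.055,"z":0,"twist":18,"grip":-1},{"x":0.15,"y":0.075,"z":0,"twist":24,"grip":-1},{"x":0.19,"y":0.095,"z":0,"twist":30,"grip":-1},{"x":0.22,"y":0.111,"z":0,"twist":36,"grip":-1},{"x":0.24,"y":0.121,"z":0,"twist":39,"grip":-1},{"x":0.25,"y":0.127,"z":0,"twist":39,"grip":-1}]'
python3 -m crank '[{"x":0,"y":0,"z":0.02,"twist":0,"grip":-1},{"x":0,"y":0,"z":0.04,"twist":0,"grip":-1},{"x":0,"y":0,"z":0.05,"twist":0,"grip":-1},{"x":0,"y":0,"z":0.05,"twist":0,"grip":-1},{"x":0,"y":0,"z":0.05,"twist":0,"grip":-1}]' >/dev/null
python3 - <<'E'
from h import *
go(.552,.132,.08,-11.8)
T=cam('top');S=cam('scene');np.save('top1.npy',T,allow_pickle=True);np.save('scene1.npy',S,allow_pickle=True)
im=[]
for c in (T,S):
    o=bot.get_obs();p=o['ee_pos'];u,v=proj(c,[.54,.134,.02]);u,v=int(u),int(v)
    print(u,v); b=cv2.cvtColor(c['frame'],cv2.COLOR_RGB2BGR)[v-35:v+35,u-33:u+33]
    im.append(cv2.resize(b,None,fx=6,fy=6,interpolation=cv2.INTER_CUBIC))
cv2.imwrite('pics/near.png',((np.hstack(im)/255.)**.5*255).astype(np.uint8))
E
```

```text
t: 5.05
ee_pos: [0.5477, 0.1366, 0.1507]
tool_rot: [-0.001, 0.774, 0.633, -0.001]
wrist_force: [0.2, -1.2, -2.6]
gripper_width: 0.088
grip_force: 58.8
t 5.55 pos [0.5497 0.1318 0.1025] yawY -11.78 tilt [ 0. -0. -1.] -> x0.0006 y0.0022 z0.0225 twist0.02 alt twist 0.0 F [ 0.2 -0.4 -1.4] g 0.088 58.7 j7 -0.1
284 262
355 233
```

View pics/near.png

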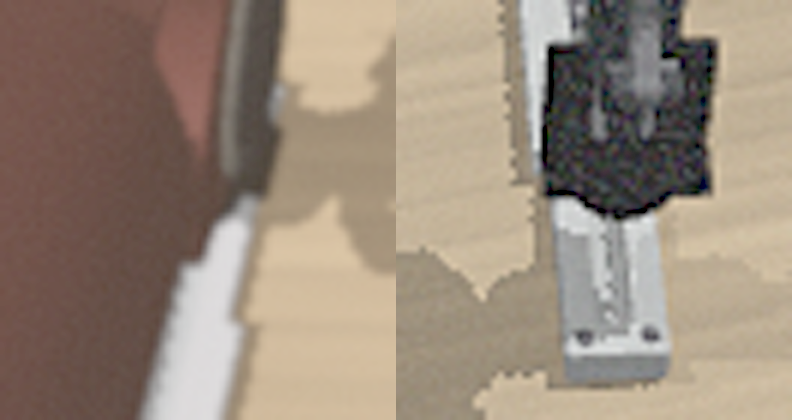

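The top view is blocked by the arm. The scene view sees the stand's backrest, at crop x 545–718, above the slot, which is near crop (617,325) — almost looking along the rail. That makes it good for a relative lateral measurement.

```bash
python3 - <<'E'
from h import *
S0=np.load('scene0.npy',allow_pickle=True).item();S=np.load('scene1.npy',allow_pickle=True).item();T0=np.load('top0.npy',allow_pickle=True).item()
def edge(row,i,j,lev):  # subpixel crossing between i..j
    r=row.astype(float)
    for k in range(i,j,1 if j>i else -1):
        n=k+(1 if j>i else -1)
        if (r[k]-lev)*(r[n]-lev)<=0 and r[k]!=r[n]: return k+(n-k)*(r[k]-lev)/(r[k]-r[n])
# rail, scene0: blue channel (rail grey high, wood low)
def rail(c,rows,u0,z=.018):
    B=c['frame'][...,2]; L=[];R=[];M=[]
    for v in rows:
        uc=int(round(u0(v))); 
        l=edge(B[v],uc-5,uc-22,120); r=edge(B[v],uc+5,uc+22,120)
        seg=B[v,uc-4:uc+5].astype(float); w=np.clip(seg.max()-seg-15,0,None); m=uc-4+(w*np.arange(9)).sum()/max(w.sum(),1e-6)
        if l is None or r is None: continue
        L.append(onz(c,l,v,z)[:2]);R.append(onz(c,r,v,z)[:2]);M.append(onz(c,m,v,z)[:2])
    return map(np.array,(L,R,M))
def rep(nm,P):
    vx,vy,x,y=cv2.fitLine((P*1000).astype(np.float32),cv2.DIST_HUBER,0,.01,.01).ravel()
    if vx<0: vx,vy=-vx,-vy
    n=np.array([-vy,vx]); res=((P*1000-[x,y])@n).std()
    print(nm,'yaw %.2f'%np.degrees(np.arctan2(vy,vx)),'y at x=550: %.1f'%(y+(550-x)*vy/vx),'y at x=450: %.1f'%(y+(450-x)*vy/vx),'res %.2f'%res)
f=lambda v:352.5+(v-195)*(358.5-352.5)/(250-195)
L,R,M=rail(S0,range(226,250),f);rep('S narrow L',L);rep('S narrow R',R)
L,R,M2=rail(S0,range(205,250),f);rep('S slot',M2)
g=lambda v:290-(v-240)*(290-271)/80
L,R,M=rail(T0,range(246,272),g);rep('T narrow L',L);rep('T narrow R',R)
L,R,M=rail(T0,range(246,300),g);rep('T slot',M)
# stand edges in scene1
G=S['frame'].max(2); u0,v0=355-33,233-35
for v in range(v0+6,v0+38,2):
    uc=u0+38
    l=edge(G[v],uc-8,uc-24,70); r=edge(G[v],uc+8,uc+24,70); print(v,l,r, None if None in(l,r) else (l+r)/2)
B=S['frame'][...,2]
for v in range(v0+36,v0+55,2):
    print(v,B[v,u0+22:u0+50].tolist())
E
```

```text
S narrow L yaw -11.37 y at x=550: 113.8 y at x=450: 133.9 res 0.20
S narrow R yaw -11.09 y at x=550: 154.3 y at x=450: 173.9 res 0.25
S slot yaw -11.39 y at x=550: 136.5 y at x=450: 156.6 res 0.63
T narrow L yaw -11.29 y at x=550: 153.4 y at x=450: 173.4 res 0.17
T narrow R yaw -11.30 y at x=550: 112.1 y at x=450: 132.1 res 0.11
T slot yaw -11.44 y at x=550: 135.4 y at x=450: 155.6 res 0.41
204 None 369.9574468085106 None
206 346.6132596685083 375.16129032258067 360.8872749955445
208 346.4852941176471 368.22058823529414 357.3529411764706
210 346.4776119402985 374.7142857142857 360.5959488272921
212 346.2307692307692 374.4597701149425 360.34526967285586
214 346.20454545454544 374.1623931623932 360.1834693084693
216 345.7635135135135 374.11578947368423 359.93965149359883
218 345.7905405405405 373.75 359.77027027027026
220 345.64646464646466 373.39325842696627 359.51986153671544
222 345.6517412935323 373.4 359.5258706467662
224 345.2857142857143 373.6119402985075 359.4488272921109
226 345.3835616438356 373.9811320754717 359.68234685965365
228 345.5217391304348 374.2 359.8608695652174
23
[... 701 characters left out ...]
1, 152, 145, 148, 146, 148, 92, 87, 80, 85, 84, 82]
244 [65, 59, 66, 66, 60, 87, 104, 107, 104, 100, 101, 158, 156, 152, 98, 98, 80, 182, 145, 149, 150, 147, 113, 76, 87, 87, 89, 82]
246 [63, 65, 65, 59, 61, 77, 104, 103, 100, 103, 92, 95, 158, 147, 74, 101, 80, 145, 143, 146, 143, 149, 130, 84, 90, 89, 92, 87]
248 [59, 60, 60, 60, 60, 70, 104, 106, 100, 105, 100, 89, 88, 86, 103, 103, 72, 116, 152, 147, 145, 152, 143, 78, 89, 87, 88, 84]
250 [60, 61, 58, 64, 59, 65, 109, 103, 102, 103, 105, 91, 89, 158, 96, 98, 86, 122, 149, 145, 146, 145, 147, 87, 84, 79, 79, 87]
252 [56, 60, 62, 60, 68, 66, 96, 102, 101, 91, 103, 98, 103, 97, 103, 98, 104, 178, 170, 101, 95, 132, 156, 108, 74, 83, 87, 76]
```

```bash
python3 - <<'E'
from h import *
S=np.load('scene1.npy',allow_pickle=True).item()
p=np.array([.5497,.1318,.1025]);a=np.radians(-11.78);n=np.array([np.cos(a),np.sin(a),0]);t=np.array([-np.sin(a),np.cos(a),0])
def onpl(u,v,off):
    d=ray(S,u,v); q=p+off*n; return S['p']+d*((q-S['p'])@n)/(d@n)
for v,l,r in((206,346.61,375.16),(210,346.48,374.71),(212,346.23,374.46),(214,346.2,374.16),(216,345.76,374.12),(218,345.79,373.75),(220,345.65,373.39)):
    A=onpl(l,v,-.004);B=onpl(r,v,.004); w=(B-A)@t; m=((A+B)/2-p)@t; print(v,'w %.1f lateral off tcp %.1f z %.3f'%(w*1e3,m*1e3,B[2]))
# rail line lateral relative to tcp (scene)
ar=np.radians(-11.3);nr=np.array([-np.sin(ar),np.cos(ar)])
print('rail centre rel tcp, lateral: scene %.1f top %.1f'%((([.55,.13405]-p[:2])@nr)*1e3,(([.55,.13275]-p[:2])@nr)*1e3))
E
```

```text
206 w 62.3 lateral off tcp 4.7 z 0.142
210 w 62.1 lateral off tcp 4.9 z 0.128
212 w 62.4 lateral off tcp 4.8 z 0.120
214 w 62.1 lateral off tcp 4.8 z 0.113
216 w 63.2 lateral off tcp 4.7 z 0.106
218 w 62.6 lateral off tcp 4.7 z 0.098
220 w 62.4 lateral off tcp 4.6 z 0.091
rail centre rel tcp, lateral: scene 2.3 top 1.0
```

```bash
python3 -m crank '[{"x":-0.0025,"y":0.002,"z":0.01,"twist":-0.5,"grip":-1},{"x":-0.0025,"y":0.002,"z":0.02,"twist":-0.5,"grip":-1},{"x":-0.0025,"y":0.002,"z":0.028,"twist":-0.5,"grip":-1},{"x":-0.0025,"y":0.002,"z":0.031,"twist":-0.5,"grip":-1},{"x":-0.0025,"y":0.002,"z":0.031,"twist":-0.5,"grip":-1},{"x":-0.0025,"y":0.002,"z":0.031,"twist":-0.5,"grip":-1}]'
python3 -m crank '[{"x":0,"y":0,"z":0.001,"twist":0,"grip":-1},{"x":0,"y":0,"z":0.002,"twist":0,"grip":-1},{"x":0,"y":0,"z":0.003,"twist":0,"grip":-1},{"x":0,"y":0,"z":0.004,"twist":0,"grip":-1},{"x":0,"y":0,"z":0.005,"twist":0,"grip":-1},{"x":0,"y":0,"z":0.005,"twist":0,"grip":-1}]'
python3 -c "
from h import *
go(.552,.132,.0547,-11.3)"
```

```text
t: 6.25
ee_pos: [0.5509, 0.1298, 0.0713]
tool_rot: [0.0, 0.773, 0.635, 0.0]
wrist_force: [0.6, -0.7, -2.7]
gripper_width: 0.086
grip_force: 58.8
t: 6.85
ee_pos: [0.5506, 0.1298, 0.0661]
tool_rot: [-0.0, 0.773, 0.635, -0.0]
wrist_force: [-0.2, -0.6, -2.5]
gripper_width: 0.082
grip_force: 58.8
t 6.85 pos [0.5506 0.1298 0.0661] yawY -11.23 tilt [-0. -0. -1.] -> x0.0024 y0.0010 z0.0114 twist0.07 alt twist 0.1 F [-0.2 -0.6 -2.5] g 0.082 58.8 j7 -0.06
```

Free so far; continue down slowly.

```bash
python3 -m crank '[{"x":0,"y":0,"z":0.001,"twist":0,"grip":-1},{"x":0,"y":0,"z":0.002,"twist":0,"grip":-1},{"x":0,"y":0,"z":0.003,"twist":0,"grip":-1},{"x":0,"y":0,"z":0.003,"twist":0,"grip":-1}]'
python3 -m crank '[{"x":0,"y":0,"z":0.001,"twist":0,"grip":-1},{"x":0,"y":0,"z":0.001,"twist":0,"grip":-1}]'
```

```text
t: 7.25
ee_pos: [0.5506, 0.1298, 0.0631]
tool_rot: [-0.0, 0.773, 0.635, -0.0]
wrist_force: [-0.4, 0.1, -2.9]
gripper_width: 0.087
grip_force: 58.8
t: 7.45
ee_pos: [0.5507, 0.1298, 0.0622]
tool_rot: [-0.0, 0.773, 0.635, -0.0]
wrist_force: [-0.1, 1.0, -2.3]
gripper_width: 0.086
grip_force: 58.8
```

```bash
python3 -m crank '[{"x":0,"y":0,"z":0.001,"twist":0,"grip":-1},{"x":0,"y":0,"z":0.002,"twist":0,"grip":-1},{"x":0,"y":0,"z":0.003,"twist":0,"grip":-1},{"x":0,"y":0,"z":0.003,"twist":0,"grip":-1}]'
python3 -m crank '[{"x":0,"y":0,"z":0.001,"twist":0,"grip":-1},{"x":0,"y":0,"z":0.0025,"twist":0,"grip":-1},{"x":0,"y":0,"z":0.0025,"twist":0,"grip":-1}]'
```

```text
t: 7.85
ee_pos: [0.5506, 0.1298, 0.0591]
tool_rot: [-0.0, 0.773, 0.635, -0.0]
wrist_force: [-0.8, -0.4, -2.3]
gripper_width: 0.087
grip_force: 58.8
t: 8.15
ee_pos: [0.5506, 0.1298, 0.0566]
tool_rot: [-0.0, 0.773, 0.635, -0.0]
wrist_force: [0.7, -0.1, -2.0]
gripper_width: 0.084
grip_force: 58.8
```

```bash
for i in 1 2; do :; done; python3 -m crank '[{"x":0,"y":0,"z":0.0005,"twist":0,"grip":-1},{"x":0,"y":0,"z":0.001,"twist":0,"grip":-1},{"x":0,"y":0,"z":0.001,"twist":0,"grip":-1}]'
python3 -m crank '[{"x":0,"y":0,"z":0.0005,"twist":0,"grip":-1},{"x":0,"y":0,"z":0.0005,"twist":0,"grip":-1}]'
python3 -m crank '[{"x":0,"y":0,"z":0.0005,"twist":0,"grip":-1},{"x":0,"y":0,"z":0.0005,"twist":0,"grip":-1}]'
```

```text
t: 8.45
ee_pos: [0.5507, 0.1298, 0.0557]
tool_rot: [-0.0, 0.773, 0.635, -0.0]
wrist_force: [0.0, -0.0, -2.2]
gripper_width: 0.084
grip_force: 58.8
t: 8.65
ee_pos: [0.5507, 0.1298, 0.0553]
tool_rot: [-0.0, 0.773, 0.635, -0.0]
wrist_force: [0.1, -0.3, -2.4]
gripper_width: 0.087
grip_force: 58.8
t: 8.85
ee_pos: [0.5508, 0.1298, 0.0548]
tool_rot: [0.0, 0.773, 0.635, -0.0]
wrist_force: [-0.0, -0.4, -2.3]
gripper_width: 0.087
grip_force: 59.0
```

```bash
python3 -m crank '[{"x":0,"y":0,"z":0.0005,"twist":0,"grip":-1},{"x":0,"y":0,"z":0.0005,"twist":0,"grip":-1}]'
python3 -m crank '[{"x":0,"y":0,"z":0.0005,"twist":0,"grip":-1},{"x":0,"y":0,"z":0.0005,"twist":0,"grip":-1}]'
python3 - <<'E'
from h import *
S=cam('scene');u,v=355,233
b=cv2.cvtColor(S['frame'],cv2.COLOR_RGB2BGR)[v-35:v+35,u-45:u+45]
cv2.imwrite('pics/in.png',((cv2.resize(b,None,fx=7,fy=7,interpolation=cv2.INTER_CUBIC)/255.)**.5*255).astype(np.uint8))
E
```

```text
t: 9.05
ee_pos: [0.5508, 0.1298, 0.0547]
tool_rot: [-0.0, 0.773, 0.635, 0.0]
wrist_force: [-1.2, -0.1, 1.9]
gripper_width: 0.088
grip_force: 59.5
t: 9.25
ee_pos: [0.5508, 0.1297, 0.0547]
tool_rot: [-0.0, 0.773, 0.634, 0.0]
wrist_force: [-2.4, -0.3, 5.2]
gripper_width: 0.085
grip_force: 60.2
```

View pics/in.png

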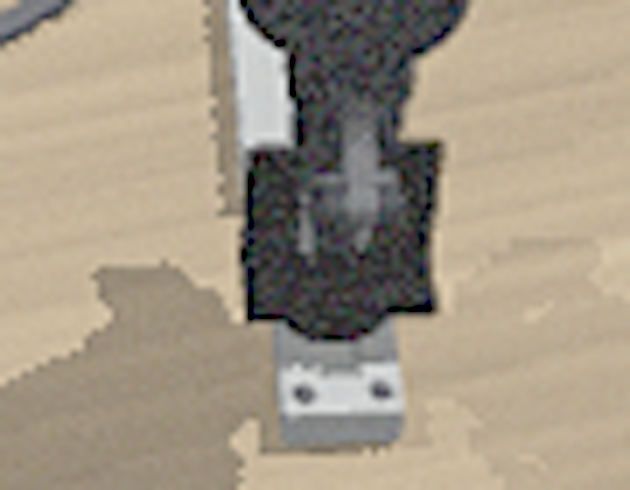

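Contact came exactly at the predicted height, and the picture shows the stand upright on the rail with its flange over the slot. I'll ease off the pressure and slide it towards the robot along tool −y.

```bash
python3 -m crank '[{"x":0,"y":0,"z":-0.001,"twist":0,"grip":-1},{"x":0,"y":0,"z":-0.001,"twist":0,"grip":-1},{"x":0,"y":-0.003,"z":-0.001,"twist":0,"grip":-1},{"x":0,"y":-0.008,"z":-0.001,"twist":0,"grip":-1},{"x":0,"y":-0.013,"z":-0.001,"twist":0,"grip":-1},{"x":0,"y":-0.018,"z":-0.001,"twist":0,"grip":-1},{"x":0,"y":-0.02,"z":-0.001,"twist":0,"grip":-1},{"x":0,"y":-0.02,"z":-0.001,"twist":0,"grip":-1}]'
python3 -c "
from h import *
go(.5312,.1337,.0548,-11.3)"
python3 -m crank '[{"x":0,"y":-0.005,"z":0,"twist":0,"grip":-1},{"x":0,"y":-0.01,"z":0,"twist":0,"grip":-1},{"x":0,"y":-0.015,"z":0,"twist":0,"grip":-1},{"x":0,"y":-0.02,"z":0,"twist":0,"grip":-1},{"x":0,"y":-0.025,"z":0,"twist":0,"grip":-1},{"x":0,"y":-0.025,"z":0,"twist":0,"grip":-1}]'
```

```text
t: 10.1
ee_pos: [0.5301, 0.134, 0.0548]
tool_rot: [-0.001, 0.773, 0.635, -0.001]
wrist_force: [-1.6, 0.7, -0.1]
gripper_width: 0.086
grip_force: 59.2
t 10.1 pos [0.5301 0.134  0.0548] yawY -11.2 tilt [-0.002  0.    -1.   ] -> x-0.0001 y0.0012 z-0.0000 twist0.10 alt twist 0.1 F [-1.6  0.7 -0.1] g 0.086 59.2 j7 -0.06
t: 10.7
ee_pos: [0.5053, 0.1389, 0.0547]
tool_rot: [-0.001, 0.773, 0.635, -0.001]
wrist_force: [-0.3, -0.3, -1.1]
gripper_width: 0.084
grip_force: 59.0
```

```bash
python3 -m crank '[{"x":0,"y":-0.004,"z":0,"twist":0,"grip":-1},{"x":0,"y":-0.009,"z":0,"twist":0,"grip":-1},{"x":0,"y":-0.014,"z":0,"twist":0,"grip":-1},{"x":0,"y":-0.019,"z":0,"twist":0,"grip":-1},{"x":0,"y":-0.024,"z":0,"twist":0,"grip":-1},{"x":0,"y":-0.028,"z":0,"twist":0,"grip":-1},{"x":0,"y":-0.031,"z":0,"twist":0,"grip":-1},{"x":0,"y":-0.031,"z":0,"twist":0,"grip":-1}]'
python3 -m crank '[{"x":0,"y":-0.001,"z":0,"twist":0,"grip":-1},{"x":0,"y":-0.002,"z":0,"twist":0,"grip":-1},{"x":0,"y":-0.003,"z":0,"twist":0,"grip":-1},{"x":0,"y":-0.003,"z":0,"twist":0,"grip":-1}]'
```

```text
t: 11.5
ee_pos: [0.4756, 0.1448, 0.0548]
tool_rot: [-0.0, 0.773, 0.635, -0.0]
wrist_force: [0.5, 0.3, -2.5]
gripper_width: 0.084
grip_force: 58.9
t: 11.9
ee_pos: [0.4731, 0.1452, 0.0548]
tool_rot: [-0.0, 0.773, 0.635, -0.0]
wrist_force: [-0.8, 0.1, -3.2]
gripper_width: 0.08
grip_force: 58.9
```

```bash
python3 -m crank '[{"x":0,"y":-0.001,"z":0,"twist":0,"grip":-1},{"x":0,"y":-0.002,"z":0,"twist":0,"grip":-1},{"x":0,"y":-0.002,"z":0,"twist":0,"grip":-1}]' | grep -E 'ee_pos|wrist'
python3 -m crank '[{"x":0,"y":-0.001,"z":0,"twist":0,"grip":-1},{"x":0,"y":-0.002,"z":0,"twist":0,"grip":-1},{"x":0,"y":-0.002,"z":0,"twist":0,"grip":-1}]' | grep -E 'ee_pos|wrist'
```

```text
ee_pos: [0.471, 0.1456, 0.0548]
wrist_force: [-0.7, 0.7, -2.0]
ee_pos: [0.4691, 0.146, 0.0548]
wrist_force: [-0.2, -0.7, -2.1]
```

```bash
python3 -m crank '[{"x":0,"y":-0.001,"z":0,"twist":0,"grip":-1},{"x":0,"y":-0.002,"z":0,"twist":0,"grip":-1},{"x":0,"y":-0.002,"z":0,"twist":0,"grip":-1}]' | grep -E 'ee_pos|wrist'
python3 -m crank '[{"x":0,"y":-0.001,"z":0,"twist":0,"grip":-1},{"x":0,"y":-0.002,"z":0,"twist":0,"grip":-1},{"x":0,"y":-0.002,"z":0,"twist":0,"grip":-1}]' | grep -E 'ee_pos|wrist'
```

```text
ee_pos: [0.4671, 0.1464, 0.0548]
wrist_force: [-0.2, -0.5, -2.3]
ee_pos: [0.4652, 0.1468, 0.0548]
wrist_force: [-0.1, -0.2, -2.1]
```

```bash
cat > ok.py <<'E'
from h import *
o=bot.get_obs(); f=o['wrist_force']@[.981,-.196,0]; print(round(o['t'],2),o['ee_pos'].round(4),'push back',round(f,1),o['wrist_force'].round(1))
exit(int(f>2.5))
E
set -e
python3 -m crank '[{"x":0,"y":-0.0007,"z":0,"twist":0,"grip":-1},{"x":0,"y":-0.0015,"z":0,"twist":0,"grip":-1},{"x":0,"y":-0.0015,"z":0,"twist":0,"grip":-1}]' >/dev/null; python3 ok.py
python3 -m crank '[{"x":0,"y":-0.0007,"z":0,"twist":0,"grip":-1},{"x":0,"y":-0.0015,"z":0,"twist":0,"grip":-1},{"x":0,"y":-0.0015,"z":0,"twist":0,"grip":-1}]' >/dev/null; python3 ok.py
python3 -m crank '[{"x":0,"y":-0.0007,"z":0,"twist":0,"grip":-1},{"x":0,"y":-0.0015,"z":0,"twist":0,"grip":-1},{"x":0,"y":-0.0015,"z":0,"twist":0,"grip":-1}]' >/dev/null; python3 ok.py
python3 -m crank '[{"x":0,"y":-0.0007,"z":0,"twist":0,"grip":-1},{"x":0,"y":-0.0015,"z":0,"twist":0,"grip":-1},{"x":0,"y":-0.0015,"z":0,"twist":0,"grip":-1}]' >/dev/null; python3 ok.py
python3 -m crank '[{"x":0,"y":-0.0007,"z":0,"twist":0,"grip":-1},{"x":0,"y":-0.0015,"z":0,"twist":0,"grip":-1},{"x":0,"y":-0.0015,"z":0,"twist":0,"grip":-1}]' >/dev/null; python3 ok.py
python3 -m crank '[{"x":0,"y":-0.0007,"z":0,"twist":0,"grip":-1},{"x":0,"y":-0.0015,"z":0,"twist":0,"grip":-1},{"x":0,"y":-0.0015,"z":0,"twist":0,"grip":-1}]' >/dev/null; python3 ok.py
python3 -m crank '[{"x":0,"y":-0.0007,"z":0,"twist":0,"grip":-1},{"x":0,"y":-0.0015,"z":0,"twist":0,"grip":-1},{"x":0,"y":-0.0015,"z":0,"twist":0,"grip":-1}]' >/dev/null; python3 ok.py
python3 -m crank '[{"x":0,"y":-0.0007,"z":0,"twist":0,"grip":-1},{"x":0,"y":-0.0015,"z":0,"twist":0,"grip":-1},{"x":0,"y":-0.0015,"z":0,"twist":0,"grip":-1}]' >/dev/null; python3 ok.py
```

```text
13.4 [0.4637 0.1471 0.0548] push back -0.2 [-0.2 -0.3 -3.2]
13.7 [0.4622 0.1474 0.0548] push back -0.6 [-0.6 -0.3 -3.5]
14.0 [0.4608 0.1477 0.0548] push back -0.4 [-0.4 -0.1 -2.5]
14.3 [0.4593 0.148  0.0548] push back 0.3 [ 0.2 -0.5 -2.7]
14.6 [0.4578 0.1483 0.0548] push back 0.1 [ 0.2  0.6 -2.1]
14.9 [0.4564 0.1486 0.0548] push back -0.0 [-0.2 -0.8 -3.3]
15.2 [0.4549 0.1489 0.0548] push back 0.5 [ 0.7  0.7 -3.3]
15.5 [0.4534 0.1492 0.0548] push back -0.0 [ 0.   0.1 -3.2]
```

```bash
set -e
python3 -m crank '[{"x":0,"y":-0.0007,"z":0,"twist":0,"grip":-1},{"x":0,"y":-0.0015,"z":0,"twist":0,"grip":-1},{"x":0,"y":-0.0015,"z":0,"twist":0,"grip":-1}]' >/dev/null; python3 ok.py
python3 -m crank '[{"x":0,"y":-0.0007,"z":0,"twist":0,"grip":-1},{"x":0,"y":-0.0015,"z":0,"twist":0,"grip":-1},{"x":0,"y":-0.0015,"z":0,"twist":0,"grip":-1}]' >/dev/null; python3 ok.py
python3 -m crank '[{"x":0,"y":-0.0007,"z":0,"twist":0,"grip":-1},{"x":0,"y":-0.0015,"z":0,"twist":0,"grip":-1},{"x":0,"y":-0.0015,"z":0,"twist":0,"grip":-1}]' >/dev/null; python3 ok.py
python3 -m crank '[{"x":0,"y":-0.0007,"z":0,"twist":0,"grip":-1},{"x":0,"y":-0.0015,"z":0,"twist":0,"grip":-1},{"x":0,"y":-0.0015,"z":0,"twist":0,"grip":-1}]' >/dev/null; python3 ok.py
python3 -m crank '[{"x":0,"y":-0.0007,"z":0,"twist":0,"grip":-1},{"x":0,"y":-0.0015,"z":0,"twist":0,"grip":-1},{"x":0,"y":-0.0015,"z":0,"twist":0,"grip":-1}]' >/dev/null; python3 ok.py
python3 -m crank '[{"x":0,"y":-0.0007,"z":0,"twist":0,"grip":-1},{"x":0,"y":-0.0015,"z":0,"twist":0,"grip":-1},{"x":0,"y":-0.0015,"z":0,"twist":0,"grip":-1}]' >/dev/null; python3 ok.py
python3 -m crank '[{"x":0,"y":-0.0007,"z":0,"twist":0,"grip":-1},{"x":0,"y":-0.0015,"z":0,"twist":0,"grip":-1},{"x":0,"y":-0.0015,"z":0,"twist":0,"grip":-1}]' >/dev/null; python3 ok.py
python3 -m crank '[{"x":0,"y":-0.0007,"z":0,"twist":0,"grip":-1},{"x":0,"y":-0.0015,"z":0,"twist":0,"grip":-1},{"x":0,"y":-0.0015,"z":0,"twist":0,"grip":-1}]' >/dev/null; python3 ok.py
```

```text
15.8 [0.4519 0.1494 0.0548] push back -0.6 [-0.6  0.3 -2.1]
16.1 [0.4505 0.1497 0.0548] push back 0.4 [ 0.5  0.1 -2.4]
16.4 [0.449  0.15   0.0548] push back -0.2 [-0.2  0.3 -2.6]
16.7 [0.4475 0.1503 0.0548] push back -0.6 [-0.6  0.1 -2.1]
17.0 [0.4461 0.1506 0.0548] push back -0.8 [-0.8  0.4 -2.6]
17.3 [0.4446 0.1509 0.0548] push back -0.4 [-0.3  0.4 -2.5]
17.6 [0.4431 0.1512 0.0548] push back 0.2 [ 0.2 -0.1 -2.1]
17.9 [0.4417 0.1515 0.0548] push back -0.5 [-0.5  0.1 -2.2]
```

```bash
set -e
python3 -m crank '[{"x":0,"y":-0.0007,"z":0,"twist":0,"grip":-1},{"x":0,"y":-0.0015,"z":0,"twist":0,"grip":-1},{"x":0,"y":-0.0015,"z":0,"twist":0,"grip":-1}]' >/dev/null; python3 ok.py
python3 -m crank '[{"x":0,"y":-0.0007,"z":0,"twist":0,"grip":-1},{"x":0,"y":-0.0015,"z":0,"twist":0,"grip":-1},{"x":0,"y":-0.0015,"z":0,"twist":0,"grip":-1}]' >/dev/null; python3 ok.py
python3 -m crank '[{"x":0,"y":-0.0007,"z":0,"twist":0,"grip":-1},{"x":0,"y":-0.0015,"z":0,"twist":0,"grip":-1},{"x":0,"y":-0.0015,"z":0,"twist":0,"grip":-1}]' >/dev/null; python3 ok.py
python3 -m crank '[{"x":0,"y":-0.0007,"z":0,"twist":0,"grip":-1},{"x":0,"y":-0.0015,"z":0,"twist":0,"grip":-1},{"x":0,"y":-0.0015,"z":0,"twist":0,"grip":-1}]' >/dev/null; python3 ok.py
python3 -m crank '[{"x":0,"y":-0.0007,"z":0,"twist":0,"grip":-1},{"x":0,"y":-0.0015,"z":0,"twist":0,"grip":-1},{"x":0,"y":-0.0015,"z":0,"twist":0,"grip":-1}]' >/dev/null; python3 ok.py
```

```text
18.2 [0.4405 0.1517 0.0548] push back 0.9 [ 0.9  0.1 -2.1]
18.5 [0.4401 0.1518 0.055 ] push back 1.9 [ 1.9 -0.3 -4.4]
18.8 [0.4397 0.1519 0.0551] push back 4.5 [ 4.2 -1.5 -4.4]
```

The stop is felt at rail x of about 54, inside the 25.5–60.5 mm range, with 4.5 N of light pressure. Now I'll turn about the stand's axis, which sits about 4 mm along tool +x from the TCP, in checked 30° portions.

```bash
python3 -m crank '[{"x":0,"y":0,"z":0,"twist":0,"grip":-1},{"x":0,"y":0,"z":0,"twist":0,"grip":-1}]' >/dev/null; python3 ok.py
python3 -m crank '[{"x":0.00002,"y":-0.0004,"z":0,"twist":6,"grip":-1},{"x":0.0001,"y":-0.0009,"z":0,"twist":12,"grip":-1},{"x":0.0002,"y":-0.0013,"z":0,"twist":18,"grip":-1},{"x":0.0002,"y":-0.0013,"z":0,"twist":18,"grip":-1}]' >/dev/null; python3 ok.py; python3 -c "
from h import *
go(0,0,0,-90);print(bot.get_obs()['ft_torque'].round(2))"
```

```text
19.0 [0.4397 0.1519 0.0551] push back 5.7 [ 5.5 -1.6 -4.2]
19.4 [0.4387 0.1514 0.0553] push back 5.6 [ 5.1 -3.  -3.7]
t 19.4 pos [0.4387 0.1514 0.0553] yawY -29.42 tilt [ 0.006 -0.002 -1.   ] -> x-0.3474 y-0.3080 z0.0531 twist60.58 alt twist 60.6 F [ 5.1 -3.  -3.7] g 0.081 58.9 j7 -0.29
[-0.79 -1.23 -0.05]
```

```bash
python3 -m crank '[{"x":0,"y":-0.0004,"z":0,"twist":6,"grip":-1},{"x":0.0001,"y":-0.0009,"z":0,"twist":12,"grip":-1},{"x":0.0002,"y":-0.0013,"z":0,"twist":18,"grip":-1},{"x":0.0003,"y":-0.0017,"z":0,"twist":24,"grip":-1},{"x":0.0003,"y":-0.0017,"z":0,"twist":24,"grip":-1}]' >/dev/null; python3 ok.py; python3 -c "
from h import *
go(0,0,0,-101.3);print(bot.get_obs()['ft_torque'].round(2))"
```

```text
19.9 [0.4378 0.1522 0.0554] push back 6.1 [ 5.6 -2.8 -3. ]
t 19.9 pos [0.4378 0.1522 0.0554] yawY -53.44 tilt [ 0.007 -0.003 -1.   ] -> x-0.4425 y-0.1389 z0.0528 twist47.86 alt twist 47.9 F [ 5.6 -2.8 -3. ] g 0.085 58.9 j7 -0.58
[-0.97 -1.38 -0.  ]
```

```bash
python3 -m crank '[{"x":0.0002,"y":-0.0002,"z":0,"twist":6,"grip":-1},{"x":0.0004,"y":-0.0005,"z":0,"twist":12,"grip":-1},{"x":0.0006,"y":-0.0009,"z":0,"twist":18,"grip":-1},{"x":0.0008,"y":-0.0012,"z":0,"twist":24,"grip":-1},{"x":0.0008,"y":-0.0012,"z":0,"twist":24,"grip":-1}]' >/dev/null; python3 ok.py; python3 -c "
from h import *
go(0,0,0,-101.3);print(bot.get_obs()['ft_torque'].round(2))"
```

```text
20.4 [0.4376 0.1538 0.0553] push back 5.9 [ 5.3 -3.8 -2.9]
t 20.4 pos [0.4376 0.1538 0.0553] yawY -77.43 tilt [ 0.006 -0.003 -1.   ] -> x-0.4608 y0.0546 z0.0530 twist23.87 alt twist 23.9 F [ 5.3 -3.8 -2.9] g 0.082 58.9 j7 -0.88
[-0.85 -1.43 -0.03]
```

```bash
python3 -m crank '[{"x":0.0001,"y":-0.0002,"z":0,"twist":6,"grip":-1},{"x":0.0003,"y":-0.0004,"z":0,"twist":12,"grip":-1},{"x":0.0005,"y":-0.0006,"z":0,"twist":18,"grip":-1},{"x":0.0006,"y":-0.0007,"z":0,"twist":24,"grip":-1},{"x":0.0006,"y":-0.0007,"z":0,"twist":24,"grip":-1},{"x":0.0006,"y":-0.0007,"z":0,"twist":24,"grip":-1}]' >/dev/null; python3 ok.py; python3 -c "
from h import *
go(0,0,0,-101.3);print(bot.get_obs()['ft_torque'].round(2))"
```

```text
21.0 [0.4376 0.1549 0.0552] push back 6.2 [ 5.6 -3.9 -3.9]
t 21.0 pos [0.4376 0.1549 0.0552] yawY -101.31 tilt [ 0.006 -0.003 -1.   ] -> x-0.3990 y0.2376 z0.0532 twist-0.01 alt twist -0.0 F [ 5.6 -3.9 -3.9] g 0.089 58.9 j7 -1.2
[-0.83 -1.32  0.  ]
```

```bash
python3 -m crank '[{"x":0,"y":0.0007,"z":0.0005,"twist":0,"grip":-1},{"x":0.0005,"y":0.0015,"z":0.0008,"twist":0,"grip":-1},{"x":0.0005,"y":0.0015,"z":0.0008,"twist":0,"grip":-1},{"x":0.0005,"y":0.0015,"z":0.0008,"twist":0,"grip":-1}]' >/dev/null; python3 ok.py
```

```text
21.4 [0.4376 0.1545 0.0548] push back 5.1 [ 4.9 -1.1 -0.7]
```

```bash
python3 -m crank '[{"x":0.0006,"y":0.0004,"z":0.0004,"twist":0,"grip":-1},{"x":0.001,"y":0.0005,"z":0.0005,"twist":0,"grip":-1},{"x":0.001,"y":0.0005,"z":0.0005,"twist":0,"grip":-1},{"x":0.001,"y":0.0005,"z":0.0005,"twist":0,"grip":-1}]' 20 >/dev/null; python3 ok.py
python3 -m crank '[{"x":0,"y":0,"z":0,"twist":0,"grip":-0.75},{"x":0,"y":0,"z":0,"twist":0,"grip":-0.6},{"x":0,"y":0,"z":0,"twist":0,"grip":-0.4},{"x":0,"y":0,"z":0,"twist":0,"grip":-0.2},{"x":0,"y":0,"z":0,"twist":0,"grip":-0.2}]'; python3 ok.py
```

```text
21.8 [0.4378 0.1544 0.0547] push back 3.9 [ 4.  -0.2  6.3]
t: 22.3
ee_pos: [0.4356, 0.154, 0.0532]
tool_rot: [0.0, 0.995, -0.098, -0.001]
wrist_force: [0.2, -0.2, -0.0]
gripper_width: 0.4
grip_force: 0.0
22.3 [0.4356 0.154  0.0532] push back 0.3 [ 0.2 -0.2 -0. ]
```

Released with no contact. Now rise, move aside and check.

```bash
python3 -m crank '[{"x":0,"y":0,"z":-0.01,"twist":0,"grip":-0.2},{"x":0,"y":0,"z":-0.03,"twist":0,"grip":-0.2},{"x":0,"y":0,"z":-0.06,"twist":0,"grip":-0.2},{"x":0,"y":0,"z":-0.1,"twist":0,"grip":-0.2},{"x":0,"y":-0.05,"z":-0.13,"twist":0,"grip":-0.2},{"x":0,"y":-0.1,"z":-0.13,"twist":0,"grip":-0.2},{"x":0,"y":-0.15,"z":-0.13,"twist":0,"grip":-0.2},{"x":0,"y":-0.2,"z":-0.13,"twist":0,"grip":-0.2}]'
python3 -m crank '[{"x":0,"y":-0.05,"z":0,"twist":0,"grip":-0.2},{"x":0,"y":-0.1,"z":0,"twist":0,"grip":-0.2},{"x":0,"y":-0.15,"z":0,"twist":0,"grip":-0.2},{"x":0,"y":-0.15,"z":0,"twist":0,"grip":-0.2}]' >/dev/null
python3 - <<'E'
from h import *
im=[]
for c,(u,v) in((cam('top'),(278,285)),(cam('scene'),(355,215))):
    im.append(cv2.resize(cv2.cvtColor(c['frame'],cv2.COLOR_RGB2BGR)[v-50:v+50,u-65:u+65],None,fx=3,fy=3,interpolation=cv2.INTER_CUBIC))
cv2.imwrite('pics/end.png',((np.hstack(im)/255.)**.6*255).astype(np.uint8))
E
```

```text
t: 23.1
ee_pos: [0.4737, 0.345, 0.1848]
tool_rot: [-0.0, 0.995, -0.098, 0.0]
wrist_force: [1.7, -0.1, 0.2]
gripper_width: 0.398
grip_force: 0.0
```

View pics/end.png

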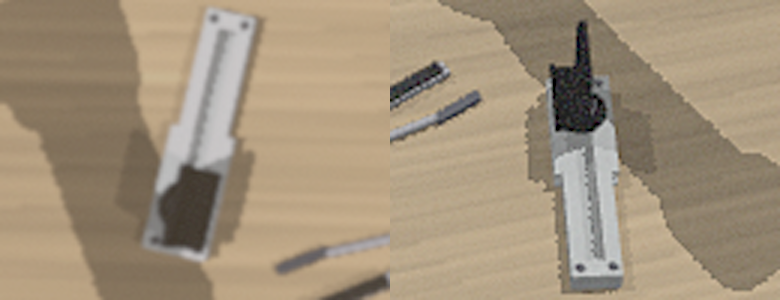

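The stand is upright in the wide half, with its backrest now along the rail (top crop (195,205), scene crop (580,80)) and its flange down. The bystanders look undisturbed, so I'm handing in.

```bash
python3 -c "
from station import bot
print(bot.hand_in())"
```

```text
the job is handed in; nothing more can be done
None
```

The stand is mounted upright on the rail at the steel stop, given a quarter turn under about 4 to 6 N of pressure and released with its flange down; the job was handed in at about 24 s, and the hand-in returned no verdict.

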